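Roll a ladder rung up to the spring stop and pinch it with the sliding jaw

TASK

In the clamping jig, roll the loose rung along the cork by pushing its side until it touches the spring stop's plate and gives it a light press, then take your hand off and check that it stays lying still. Then slide the wooden jaw up behind it until the spring plate is pressed in by about 2 mm (4 N), and leave it held like that. Never drive the plate in much harder than that, keep the rung down on the cork all the while, and leave the other things on the bench where they are.

Things in the scene. Friction and masses are not known exactly. Their poses are not given: they have to be found in the camera images.
- jig: Clamping jig: plywood board 460x200x22 mm fixed on the bench. Origin: centre of its underside; x: rolling direction, from jaw to spring stop; y across, along the rung; z up. Level cork runway on the middle line, 340 (x) by 164 mm, its top 26 mm above the bench, between dark side rails (inner faces 85 mm either side, tops 36 mm above the bench). Only the rung lies on it between jaw and stop.
- stop: Spring stop, fixed at the jig's +x end: steel block 40x70x50 mm. Origin: centre of its underside, 190 mm from the jig's origin; axes as the jig's. A spindle carries an upright plate (90 mm wide, 38 high) whose face stands 60 to 100 mm before the origin (-x), as screwed out: not reported. The plate yields to +x at 2 N per mm from zero for 8 mm, then is hard; it springs back. The spindle holds.
- rung: The loose ladder rung to be clamped: plain pale wooden cylinder, diameter 45 mm, length 150 mm, 0.12 to 0.24 kg, lying across the cork between jaw and stop. Origin: its centre, 48.5 mm above the bench. Its y axis is the cylinder's axis, nearly along the jig's y; x and z turn as it rolls. It rolls at about 0.2 N and soon stops when let go slowly.
- jaw: Sliding wooden jaw, 30 (x) by 100 (y) mm, 27.5 to 69.5 mm above the bench; small grip on top, 12x30 mm, up to 89 mm. Origin: on its pressing face (+x), on the jig's middle line, 24.5 mm above the bench; its plain back face, 30 mm behind, is free to push on. Axes as the jig's. Slides only along x at 8 N, holds where left; its face starts 130 to 155 mm before the jig's origin, travel over 230 mm.
- spare_rung: Bystander: a thinner dark wooden rung, diameter 30 mm, length 140 mm, lying on the bench beside the jig. Origin: its centre. Leave it.
- glue: Bystander: white glue bottle, diameter 54 mm, 130 mm high, standing beside the jig. Origin: centre of its underside.
- square: Bystander: a try square lying flat, wooden stock 20 x 100 x 14 mm, steel blade 140 mm long. Origin: underside of the stock's centre.
- offcut: Bystander: a small wooden block 26 x 22 x 18 mm lying on the jig's board beside the stop's block. Origin: centre of its underside.
- sanding_block: Bystander: a cork sanding block 100 x 60 x 28 mm, on the bench between robot and jig. Origin: centre of its underside.
- hammer: Bystander: a hammer 260 mm long lying to the right. Origin: under the middle of its length.
- screw_jar: Bystander: a glass jar, diameter 68 mm, 85 mm high, to the left. Origin: centre of its underside.
Things that resemble listed ones, but are neither listed nor needed, are in the scene too. What is shaped like the rung but blue is not meant.

How it is judged:
By the outcome, as a careful person would: the job done as asked, in the order asked, and still so for the second after the job is handed in, with the robot touching nothing.
It also fails if it takes over 66 s, if anything falls off the work surface, if the arm or the gripper's body presses on something with over 40 N, if the wrist force passes 120 N, or if a joint passes its speed limit or range.

ROBOT

A 6-joint arm with a two-finger parallel gripper is mounted at the origin on the work surface. World frame = base frame: x ahead of the robot, y to its left, z up, the work surface at z = 0. Lengths are in m, angles in rad, forces in N, time in s.
With the tool pointing down it reaches from about 0.25 to 0.725 m from the base axis. Payload 4 kg.
Tool frame: the origin (TCP) lies midway between the tips of the shut fingers; the grasp point (between the pads) lies bot.pinch_z behind it (bot.pinch_z is the distance from the TCP to the grasp point, in m); z points along the fingers, y is the direction in which the jaws open and shut (so a half turn about z gives the same grasp; the last joint's range is limited). The gripper opens to 85 mm and grips with 20 to 120 N. Pads are 22 mm wide; open, the fingers measure 114 mm over their backs; the gripper's body (76 mm by 85 mm) begins 54 mm behind the grasp point. The pads swing forward as they close: fully open they stand 13 mm farther back than shut.
Start: joints at [1.198, 0.241, 0.005, 1.335, 0, 1.571], TCP at [0.182, 0.466, 0.231] pointing down, gripper open.
Joint ranges: [-2.72, 2.72], [-1.05, 1.87], [-1.09, 1.28], [-1.99, 2.15], [-1.42, 1.44], [-3.14, 3.14]. Speed limits (rad/s): [2.79, 2.79, 3.14, 3.14, 3.14, 3.14].

INTERFACE

Orientations are given as a unit quaternion [x, y, z, w].
In Python, from workcell import bot gives the robot as it stands. The module is installed in compiled form; this text tells all that it offers.
- The arm moves only by the tool move_arm, never from a script. Its argument "series" is a list that holds one entry, the list of rows, each a list of 7 numbers: the shift along the world's x, y, z in cm, then the turn, a rotation vector about the world's x, y, z in degrees, then the opening, from 0 (shut) to 1 (fully open). A call has exactly 5 rows; each row shifts and turns the pose as measured when the row begins; what a row does not reach is not made up. A row lasts 1/10 s, in which the tool goes at most 50 mm and 8.59 degrees, less where a joint would pass 70% of its speed; a pose out of reach is approached as far as the arm can. A call with a gripper value outside its range is refused whole. The fingers move at their own pace and stop on an object; the grip force is fixed at half the most. Time passes only in rows, so rows that do not move let the fingers close, or fill a call up. It gives the time, the measured TCP pose, the force and the opening at its end, in the units of the state.
- bot.get_obs(): the state, without advancing time (a new reading comes with each control period).
- bot.camera(name): name is "side" or "top"; returns (picture, depth): 400x640x3 uint8, red, green, blue; 400x640 float32, m along the optical axis (not along the pixel's ray), 0 where there is no reading.
- bot.camera_info(name): a dict with "vfov" (degrees; the focal length in pixels is half the picture's height over the tangent of half this angle, whatever the lens; pixels are square), "cx", "cy" (the principal point, pixels), "k1" (the pictures are not rectified: a ray, as slopes to the right and down, at radius r is drawn at 1 + k1 r^2 times it, then the intrinsics apply), "cam_to_world" (4x4, takes a point from camera to world coordinates). Camera axes: x right, y down, z forward; pixel columns grow to the right and rows downward; lengths in m; the calibration is good to about 2 mm. A picture is of the moment at which its call begins. camera_info takes no time and is no camera call.
- bot.job_done(): hands the job in, once; it reports no verdict.
Trained networks look in the newest picture that a camera, given by its name, has taken for a name from the list of things; names that differ only in an ending like _2 or _b are one class to them, and where a whole thing is asked for, a point or a joint stands for the part that bears it (a point fixed in the world has none). Each returns a list of dicts, best first, with "confidence" (0 to 1); they miss things now and then, are a little off and sometimes report something else, mostly with a low value. They report only what shows in the picture. A call takes as long as a camera call. They do not tell look-alikes from the thing itself.
- bot.find_in(camera, target): "at" ([x, y, z] in m, in world coordinates, good to about 4 mm: the middle of the surface that is visible of it).
The state is a dict: "clock": time; "joint_pos": joint angles; "joint_vel": joint speeds; "tau": joint torques, N m; "eef_pos": TCP position; "tool_rot": TCP orientation; "ft_force": force on the tool from outside, world axes, zero at the start; "ft_torque": the same for the moment, N m; "grip_width": finger opening in m.
Only numpy, scipy, OpenCV 4.12 (cv2) and the standard library are available. Lean on these libraries where they do the work, as an engineer would, in place of code of your own. Each camera call takes 0.05 s, during which the arm holds its last target.

## Working session

There is one attempt and no reset: what is moved stays moved. The work goes in short steps, Python scripts to look and compute and a tool call to move; the robot and the scene stay as the last step left them, time stands still between calls to the robot, and variables do not carry over. Pictures are saved under pics/ and viewed, and the job is handed in when it is done.

Besides the shell and the picture viewer there is one more tool, called after "Call:" in YAML: its name, and indented under it one key for each argument. move_arm: Moves the arm, as the interface text tells. Its arguments: {"type":"object","properties":{"series":{"type":"array","items":{"type":"array","items":{"type":"array","items":{"type":"number"}}}}},"required":["series"]}

```bash
mkdir -p pics; cat > h.py <<'E'
from workcell import bot
import numpy as np, cv2
def snap(cam,name):
    p,d=bot.camera(cam); cv2.imwrite(f'pics/{name}.png',p[:,:,::-1]); np.save(f'pics/{name}_d.npy',d); return p,d
def pix2w(cam,u,v,z):
    i=bot.camera_info(cam); f=200/np.tan(np.radians(i['vfov'])/2)
    xd,yd=(np.asarray(u)-i['cx'])/f,(np.asarray(v)-i['cy'])/f
    x,y=xd,yd
    for _ in range(20):
        s=1+i['k1']*(x*x+y*y); x,y=xd/s,yd/s
    return np.array([x*z,y*z,z*np.ones_like(x)]),np.array(i['cam_to_world'])
def P(cam,u,v,d):
    c,T=pix2w(cam,u,v,d); return (T[:3,:3]@c.reshape(3,-1)).T+T[:3,3]
def plane(cam,u,v,z):
    c,T=pix2w(cam,float(u),float(v),1.0); r=T[:3,:3]@c.ravel(); t=T[:3,3]; return t+r*(z-t[2])/r[2]
def st():
    o=bot.get_obs(); print({k:np.round(o[k],4).tolist() for k in ('clock','joint_pos','eef_pos','tool_rot','ft_force','grip_width')})
E
python3 - <<'E'
from h import *
for c in('top','side'):
    snap(c,c+'0'); i=bot.camera_info(c); print(i['vfov'],i['k1'],np.round(i['cam_to_world'],3).tolist())
    for n in('rung','jaw','stop','jig'):
        print(c,n,[(np.round(r['at'],4).tolist(),round(r['confidence'],2)) for r in bot.find_in(c,n)])
st(); print(bot.pinch_z)
E
```

```text
45.36499366412871 -0.013126238530071627 [[-0.003, -0.976, 0.216, 0.24], [-1.0, 0.004, 0.003, 0.01], [-0.003, -0.216, -0.976, 1.478], [0.0, 0.0, 0.0, 1.0]]
top rung [([0.2633, 0.257, 0.0396], 0.73), ([0.3208, -0.2379, 0.0406], 0.72), ([0.5464, -0.0626, 0.0708], 0.63), ([0.4987, 0.3558, 0.0408], 0.58)]
top jaw []
top stop [([0.5668, 0.1494, 0.0595], 0.88), ([0.7131, -0.0695, 0.0246], 0.73)]
top jig [([0.4017, 0.0067, 0.0308], 0.3)]
43.298929850698606 -0.08453402949213935 [[0.992, -0.074, 0.097, 0.372], [-0.122, -0.528, 0.84, -1.441], [-0.011, -0.846, -0.533, 0.984], [0.0, 0.0, 0.0, 1.0]]
side rung [([0.2654, 0.2471, 0.0325], 0.97), ([0.3254, -0.2492, 0.037], 0.96), ([0.5494, -0.0815, 0.0617], 0.81), ([0.5081, 0.3302, 0.0377], 0.78)]
side jaw [([0.5416, -0.2034, 0.0488], 0.87)]
side stop [([0.5749, 0.1399, 0.0547], 0.61)]
side jig [([0.5525, -0.1094, 0.027], 0.9), ([0.5912, -0.4767, 0.023], 0.41)]
{'clock': 0.5, 'joint_pos': [1.198, 0.2406, 0.005, 1.3352, 0.0, 1.5708], 'eef_pos': [0.1821, 0.4656, 0.2313], 'tool_rot': [0.1853, 0.9827, -0.0, -0.0], 'ft_force': [0.1299, -1.0869, 0.1597], 'grip_width': 0.0855}
0.0187
```

View pics/top0.png

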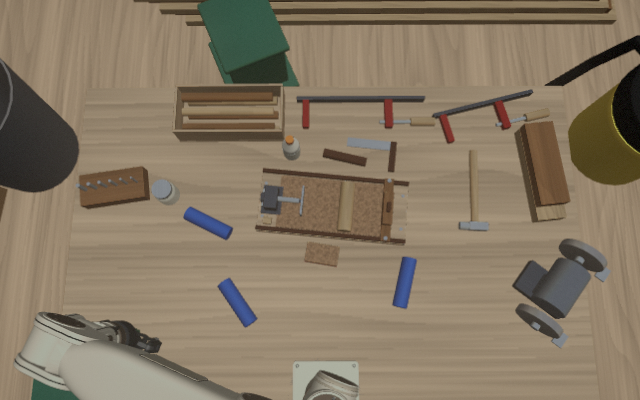

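View pics/side0.png

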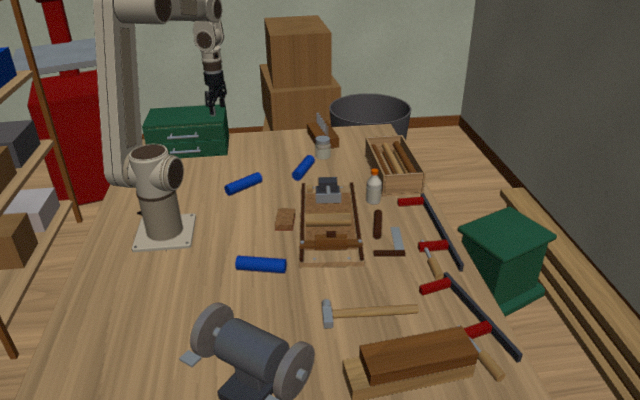

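The top view shows the jig at the picture's centre. The stop block is at (270,200), its plate at (302,199), the pale rung at (346,205) and the jaw at (388,210). Other rung-like things are the blue cylinders at (208,222), (237,302) and (404,282), the wood lengths in the box at (230,110), and the dark spare rung at (345,157). Only (346,205) is pale and lies on the cork between jaw and stop. I'll confirm that in a crop.

```bash
python3 - <<'E'
from h import *
a=cv2.imread('pics/top0.png')[160:255,245:420]; cv2.imwrite('pics/topc.png',cv2.resize(a,None,fx=4.5,fy=4.5,interpolation=cv2.INTER_CUBIC))
a=cv2.imread('pics/side0.png')[165:275,265:415]; cv2.imwrite('pics/sidec.png',cv2.resize(a,None,fx=5,fy=5,interpolation=cv2.INTER_CUBIC))
d=np.load('pics/top0_d.npy')
vv,uu=np.mgrid[160:255,245:420]
p=P('top',uu.ravel().astype(float),vv.ravel().astype(float),d[160:255,245:420].ravel()).reshape(95,175,3)
np.save('pics/tp.npy',p)
np.set_printoptions(linewidth=250,suppress=True)
for r in (30,38,40,45,50,55,60): print('row',r+160,[(c+245,*(p[r,c]*1000).astype(int).tolist()) for c in range(8,165,3)])
E
```

```text
row 190 [(253, 618, 228, -5), (256, 615, 217, 4), (259, 616, 208, 0), (262, 609, 195, 29), (265, 597, 179, 77), (268, 597, 171, 73), (271, 598, 162, 70), (274, 598, 153, 70), (277, 598, 144, 69), (280, 609, 139, 26), (283, 609, 129, 25), (286, 609, 120, 28), (289, 609, 110, 26), (292, 609, 101, 25), (295, 607, 91, 33), (298, 611, 83, 20), (301, 609, 73, 25), (304, 603, 63, 48), (307, 610, 54, 20), (310, 610, 45, 22), (313, 607, 35, 35), (316, 609, 26, 23), (319, 609, 17, 26), (322, 608, 7, 29), (325, 609, -1, 24), (328, 610, -11, 22), (331, 609, -20, 26), (334, 608, -29, 27), (337, 609, -39, 25), (340, 602, -47, 51), (343, 599, -56, 63), (346, 597, -64, 72), (349, 596, -73, 75), (352, 599, -83, 62), (355, 608, -95, 27), (358, 608, -104, 28), (361, 608, -114, 27), (364, 607, -123, 30), (367, 608, -132, 27), (370, 609, -142, 21), (373, 609, -152, 24), (376, 608, -161, 25), (379, 607, -170, 30), (382, 607, -179, 29), (385, 602, -186, 49), (388, 602, -195, 49), (391, 603, -205, 44), (394, 609, -217, 23), (397, 608, -227, 24), (400, 609, -236, 22), (403, 608, -245, 24), (406, 610, -256, 1
[... 6075 characters left out ...]
13, 514, 35, 23), (316, 514, 26, 25), (319, 514, 17, 24), (322, 513, 8, 27), (325, 512, -1, 33), (328, 512, -10, 30), (331, 512, -19, 30), (334, 513, -28, 26), (337, 513, -38, 28), (340, 505, -45, 66), (343, 505, -54, 70), (346, 505, -63, 67), (349, 505, -72, 67), (352, 514, -84, 23), (355, 512, -93, 32), (358, 513, -103, 24), (361, 512, -111, 32), (364, 513, -121, 27), (367, 512, -130, 28), (370, 512, -139, 27), (373, 511, -148, 32), (376, 513, -158, 23), (379, 239, 9, 1477), (382, 505, -172, 64), (385, 504, -180, 72), (388, 504, -188, 73), (391, 503, -197, 74), (394, 513, -214, 21), (397, 513, -223, 23), (400, 512, -232, 26), (403, 513, -242, 22), (406, 518, -256, -3), (409, 517, -265, 0)]
```

```bash
sleep 1
```

```text
(no output)
```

View pics/topc.png

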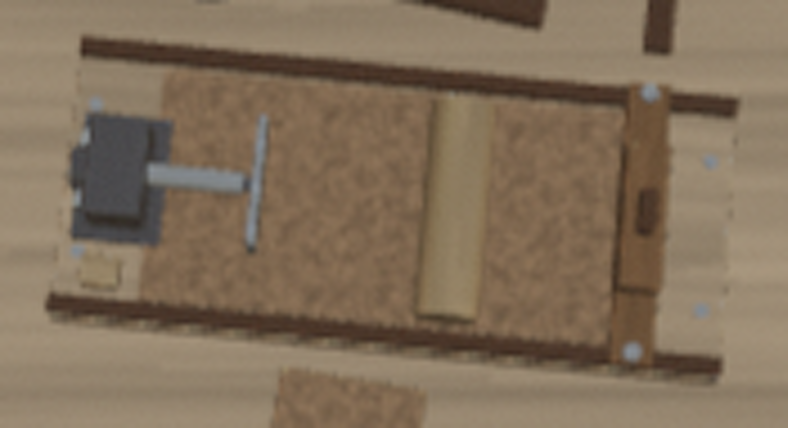

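View pics/sidec.png

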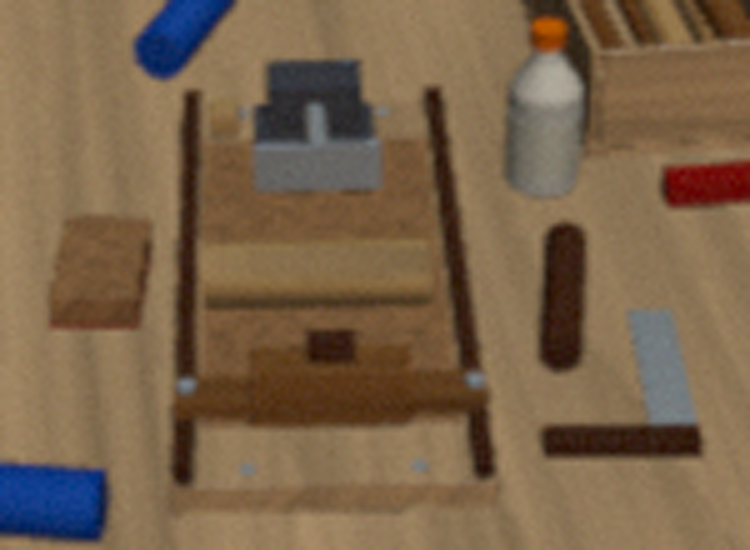

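Confirmed: the pale wooden rung lies across the cork at (346,205), between the jaw at (388,210) and the plate at (302,199). The jig's x axis runs along about world +y, to the left in the top view. Next I'll work out the jig frame.

```bash
python3 - <<'E'
from h import *
c=lambda a,b:(245+a/4.5-.4,160+b/4.5-.4)
U0,U1,L0,L1=[plane('top',*c(*q),.036) for q in((82,39),(738,99),(48,298),(720,362))]
print(U0,U1,L0,L1)
for a,b in((U0,U1),(L0,L1)): print('yaw off', np.degrees(np.arctan2(a[0]-b[0],a[1]-b[1])), np.linalg.norm(a-b))
C=(U0+U1+L0+L1)/4; print('centre',C)
th=np.radians(90-np.mean([np.degrees(np.arctan2(a[0]-b[0],a[1]-b[1])) for a,b in((U0,U1),(L0,L1))]))
X=np.array([np.cos(th),np.sin(th)]);Y=np.array([-X[1],X[0]])
p=np.load('pics/tp.npy').reshape(-1,3); q=(p[:,:2]-C[:2]); jx=q@X; jy=q@Y
# plate
for lo,hi,n in((.04,.05,'t'),(.05,.061,'t'),(.061,.08,'t')):pass
m=(p[:,2]>.045)&(p[:,2]<.1)&(abs(jy)<.09)
h,e=np.histogram(jx[m],bins=np.arange(-.2,.24,.004))
print([(round(a*1000),int(b)) for a,b in zip(e,h) if b])
r=m&(jx>-.1)&(jx<.06); 
A=np.polyfit(jy[r],jx[r],1); print('rung jx',np.median(jx[r]),'slope deg',np.degrees(np.arctan(A[0])), 'jy range',jy[r].min(),jy[r].max(), p[r].mean(0))
r=r&(p[:,2]>.066); print(np.median(jx[r]))
m2=m&(jx<-.1); print('jaw',np.percentile(jx[m2],[2,50,98]),jy[m2].min(),jy[m2].max())
E
python3 - <<'E'
from h import *
st()
E
```

```text
[0.67797795 0.19328797 0.036     ] [ 0.6327308  -0.26249685  0.036     ] [0.49465803 0.21224623 0.036     ] [ 0.44909199 -0.24243225  0.036     ]
yaw off 5.669350730901337 0.45802523386591826
yaw off 5.7228435513444245 0.456956001097945
centre [ 0.56361469 -0.02484873  0.036     ]
[(-184, 33), (-180, 74), (-176, 61), (-172, 77), (-168, 77), (-164, 79), (-160, 76), (-156, 88), (-152, 15), (-64, 40), (-60, 64), (-56, 62), (-52, 65), (-48, 64), (-44, 70), (-40, 64), (-36, 68), (-32, 66), (-28, 64), (-24, 68), (-20, 28), (84, 1), (88, 25), (92, 37), (96, 15), (100, 5), (104, 5), (108, 8), (112, 7), (116, 6), (120, 6), (124, 9), (128, 5), (132, 5), (136, 10), (140, 5), (144, 6), (148, 8), (152, 7), (156, 5), (160, 7), (164, 7), (168, 45), (172, 31), (176, 33), (180, 33), (184, 34), (188, 31), (192, 31), (196, 31), (200, 35), (204, 31), (208, 13), (212, 22), (216, 18), (220, 4)]
rung jx -0.04025221051598049 slope deg -0.007591570810455859 jy range -0.06567893811319951 0.08561635735048415 [ 0.54714173 -0.06363131  0.06642326]
-0.04032457382964392
jaw [-0.18142191 -0.16548833 -0.15185923] -0.08910668871361961 0.08857801508538238
{'clock': 0.5, 'joint_pos': [1.198, 0.2406, 0.005, 1.3352, 0.0, 1.5708], 'eef_pos': [0.1821, 0.4656, 0.2313], 'tool_rot': [0.1853, 0.9827, -0.0, -0.0], 'ft_force': [0.1299, -1.0869, 0.1597], 'grip_width': 0.0855}
```

Call:
move_arm:
  series:
    - [[2,-3.8,0,0,0,-5,0.5],[2.4,-3.8,0,0,0,-5,0.5],[2.4,-3.8,0,0,0,-5,0.5],[2.4,-3.8,0,0,0,-5,0.5],[2.4,-3.8,0,0,0,-5,0.5]]

```text
clock: 1.0
eef_pos: [0.2986, 0.2745, 0.2308]
tool_rot: [0.396, 0.918, 0.002, 0.0]
ft_force: [1.0, 0.6, -0.1]
grip_width: 0.0428
```

Call:
move_arm:
  series:
    - [[2.4,-3.8,0,0,0,-5,0.5],[2.4,-3.8,0,0,0,-5,0.5],[2.4,-3.8,0,0,0,-5,0.5],[2.4,-3.8,0,0,0,-5,0.5],[2.4,-3.8,0,0,0,-5,0.5]]

```text
clock: 1.5
eef_pos: [0.4223, 0.0763, 0.2325]
tool_rot: [0.592, 0.806, 0.004, 0.003]
ft_force: [0.4, 1.3, 0.0]
grip_width: 0.0427
```

```bash
cat > g.py <<'E'
from h import *
X=np.array([.0993,.9951]);Y=np.array([-.9951,.0993]);C=np.array([.5636,-.0248])
def js():
    o=bot.get_obs(); q=np.array(o['eef_pos'][:2])-C; t=o['tool_rot']
    ang=np.degrees(2*np.arctan2(t[1],t[0]))-90
    print('t',round(o['clock'],2),'jx %.1f jy %.1f z %.1f mm'%(q@X*1e3,q@Y*1e3,o['eef_pos'][2]*1e3),'tooly ang %.1f (want -5.7)'%ang,'Fx %.2f Fy %.2f Fz %.2f'%(np.dot(o['ft_force'][:2],X),np.dot(o['ft_force'][:2],Y),o['ft_force'][2]),'w',round(o['grip_width'],3),np.round(o['eef_pos'],4),np.round(t,4))
E
python3 -c "
from g import *
js();st()"
```

```text
t 1.5 jx 86.6 jy 150.6 z 232.5 mm tooly ang 17.4 (want -5.7) Fx 1.34 Fy -0.24 Fz 0.02 w 0.043 [0.4223 0.0763 0.2325] [0.592  0.8059 0.0038 0.0026]
{'clock': 1.5, 'joint_pos': [0.1778, 0.0926, -0.1717, 1.2975, 0.0014, 1.4449], 'eef_pos': [0.4223, 0.0763, 0.2325], 'tool_rot': [0.592, 0.8059, 0.0038, 0.0026], 'ft_force': [0.3704, 1.3074, 0.0197], 'grip_width': 0.0427}
```

Call:
move_arm:
  series:
    - [[2.7,-4.2,0,0,0,-5,0.5],[2.7,-4.2,0,0,0,-5,0.5],[2.7,-4.2,0,0,0,-5,0.5],[2.7,-4.2,0,0,0,-5,0.5],[1.4,-2,-1,0,0,-2.5,0.5]]

```text
clock: 2.0
eef_pos: [0.5459, -0.1167, 0.2246]
tool_rot: [0.745, 0.667, 0.006, 0.006]
ft_force: [0.2, 1.0, 0.4]
grip_width: 0.0426
```

Call:
move_arm:
  series:
    - [[0,0,0,0,0,0,0.5],[0,0,0,0,0,0,0.5],[0,0,0,0,0,0,0.5],[0,0,0,0,0,0,0.5],[0,0,0,0,0,0,0.5]]

```text
clock: 2.5
eef_pos: [0.5452, -0.1173, 0.2231]
tool_rot: [0.746, 0.666, 0.005, 0.005]
ft_force: [0.2, 0.5, -0.1]
grip_width: 0.0424
```

```bash
python3 -c "
from g import *
js()
R=__import__('scipy.spatial.transform',fromlist=['R']).Rotation
print(R.from_quat(bot.get_obs()['tool_rot']).as_matrix().round(3))"
```

```text
t 2.5 jx -93.9 jy 9.2 z 223.1 mm tooly ang -6.4 (want -5.7) Fx 0.50 Fy -0.15 Fz -0.09 w 0.042 [ 0.5452 -0.1173  0.2231] [0.7456 0.6663 0.0048 0.0049]
[[ 0.112  0.994  0.014]
 [ 0.994 -0.112 -0.001]
 [ 0.001  0.014 -1.   ]]
```

Call:
move_arm:
  series:
    - [[0,0,-4.5,0,0.8,0.7,0.5],[0,0,-4.5,0,0,0,0.5],[0,0,-4.5,0,0,0,0.5],[0,0,-3,0,0,0,0.5],[0,0,-1,0,0,0,0.5]]

```text
clock: 3.0
eef_pos: [0.548, -0.1132, 0.0508]
tool_rot: [0.739, 0.674, 0.005, 0.007]
ft_force: [-1.1, 0.1, 1.0]
grip_width: 0.0428
```

```bash
python3 -c "
from g import *
js();snap('side','s1');
a=cv2.imread('pics/s1.png')[165:275,265:415]; cv2.imwrite('pics/s1c.png',cv2.resize(a,None,fx=5,fy=5,interpolation=cv2.INTER_CUBIC))
js()"
```

```text
t 3.0 jx -89.5 jy 6.7 z 50.8 mm tooly ang -5.2 (want -5.7) Fx -0.01 Fy 1.12 Fz 1.05 w 0.043 [ 0.548  -0.1132  0.0508] [0.7386 0.6741 0.0046 0.0067]
t 3.05 jx -89.4 jy 7.2 z 50.3 mm tooly ang -5.2 (want -5.7) Fx 0.63 Fy 0.77 Fz -0.36 w 0.043 [ 0.5476 -0.113   0.0503] [0.7386 0.6741 0.0042 0.0062]
```

View pics/s1c.png

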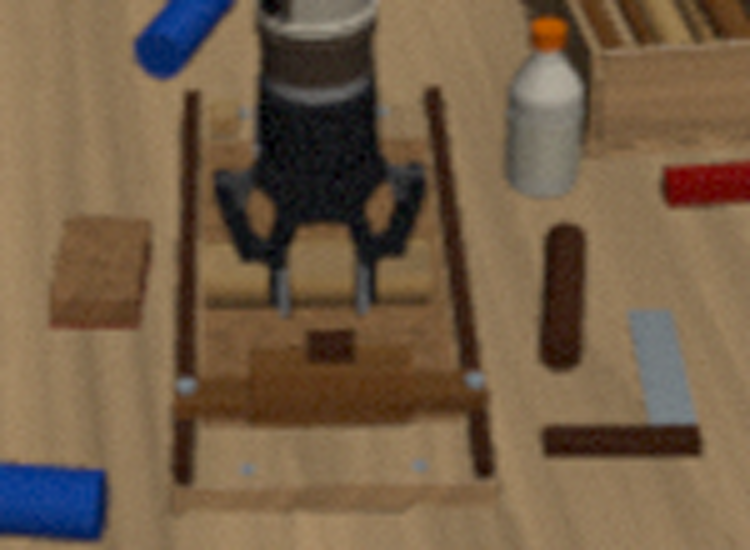

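The crop shows both finger tips behind the rung, at (285,300) and (365,300), with the jaw clear of them. I'll go lower and roll the rung gently.

Call:
move_arm:
  series:
    - [[0,0,-0.7,-0.4,0.4,-0.5,0.5],[0,0,-0.6,0,0,0,0.5],[0.05,0.5,0,0,0,0,0.5],[0.05,0.5,0,0,0,0,0.5],[0.05,0.5,0,0,0,0,0.5]]

```text
clock: 3.55
eef_pos: [0.5542, -0.0975, 0.0428]
tool_rot: [0.742, 0.671, 0.002, 0.011]
ft_force: [-0.3, 0.4, 0.9]
grip_width: 0.0423
```

```bash
python3 -c "
from g import *
js()"
```

```text
t 3.55 jx -73.3 jy 2.2 z 42.8 mm tooly ang -5.7 (want -5.7) Fx 0.34 Fy 0.34 Fz 0.89 w 0.042 [ 0.5542 -0.0975  0.0428] [0.7416 0.6708 0.0021 0.0109]
```

Call:
move_arm:
  series:
    - [[-0.2,-0.4,-0.3,0.8,1.0,0,0.5],[-0.2,0,-0.4,0,0,0,0.5],[0,0,0,0,0,0,0.5],[0.0,0.3,0,0,0,0,0.5],[0.05,0.5,0,0,0,0,0.5]]

```text
clock: 4.05
eef_pos: [0.5515, -0.0935, 0.0367]
tool_rot: [0.742, 0.671, 0.001, 0.0]
ft_force: [-0.2, -0.2, -0.5]
grip_width: 0.0426
```

```bash
python3 -c "
from g import *
js()"
```

```text
t 4.05 jx -69.6 jy 5.2 z 36.7 mm tooly ang -5.8 (want -5.7) Fx -0.21 Fy 0.14 Fz -0.47 w 0.043 [ 0.5515 -0.0935  0.0367] [0.7417 0.6707 0.001  0.    ]
```

Call:
move_arm:
  series:
    - [[0.05,0.5,0,0,0,0,0.5],[0.05,0.5,0,0,0,0,0.5],[0.05,0.5,0,0,0,0,0.5],[0.05,0.5,0,0,0,0,0.5],[0.05,0.5,0,0,0,0,0.5]]

```text
clock: 4.55
eef_pos: [0.5541, -0.0658, 0.0367]
tool_rot: [0.742, 0.671, 0.001, -0.0]
ft_force: [-0.1, -0.2, 0.3]
grip_width: 0.0426
```

Call:
move_arm:
  series:
    - [[0.05,0.5,0,0,0,0,0.5],[0.05,0.5,0,0,0,0,0.5],[0.05,0.5,0,0,0,0,0.5],[0.05,0.5,0,0,0,0,0.5],[0.05,0.5,0,0,0,0,0.5]]

```text
clock: 5.05
eef_pos: [0.5569, -0.0382, 0.0368]
tool_rot: [0.741, 0.671, 0.001, -0.0]
ft_force: [1.0, 0.5, -0.8]
grip_width: 0.0426
```

```bash
python3 -c "
from g import *
js();snap('side','s2');snap('top','t2')
a=cv2.imread('pics/s2.png')[165:275,265:415]; cv2.imwrite('pics/s2c.png',cv2.resize(a,None,fx=5,fy=5,interpolation=cv2.INTER_CUBIC))
a=cv2.imread('pics/t2.png')[160:255,245:420]; cv2.imwrite('pics/t2c.png',cv2.resize(a,None,fx=4.5,fy=4.5,interpolation=cv2.INTER_CUBIC))
js()"
```

```text
t 5.05 jx -14.0 jy 5.3 z 36.8 mm tooly ang -5.7 (want -5.7) Fx 0.62 Fy -0.99 Fz -0.76 w 0.043 [ 0.5569 -0.0382  0.0368] [ 0.7414  0.6711  0.0012 -0.    ]
t 5.15 jx -13.7 jy 5.3 z 36.8 mm tooly ang -5.6 (want -5.7) Fx 0.21 Fy 0.85 Fz 0.66 w 0.042 [ 0.557  -0.0379  0.0368] [ 7.410e-01  6.715e-01  1.300e-03 -1.000e-04]
```

View pics/s2c.png

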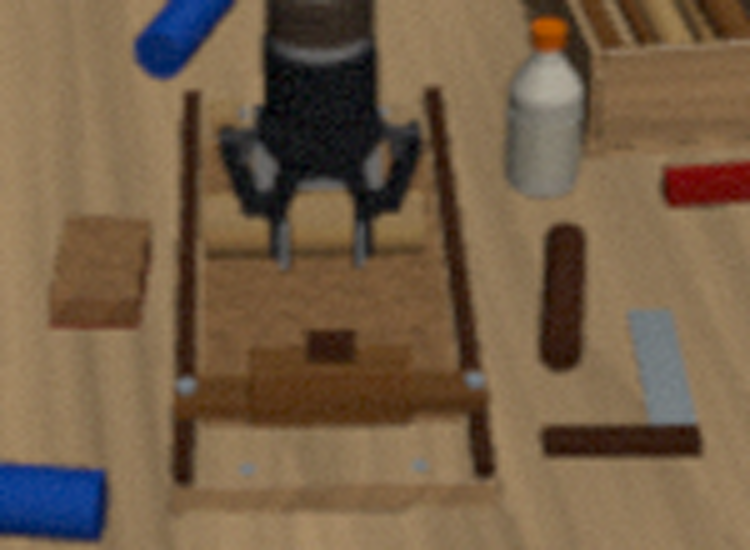

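View pics/t2c.png

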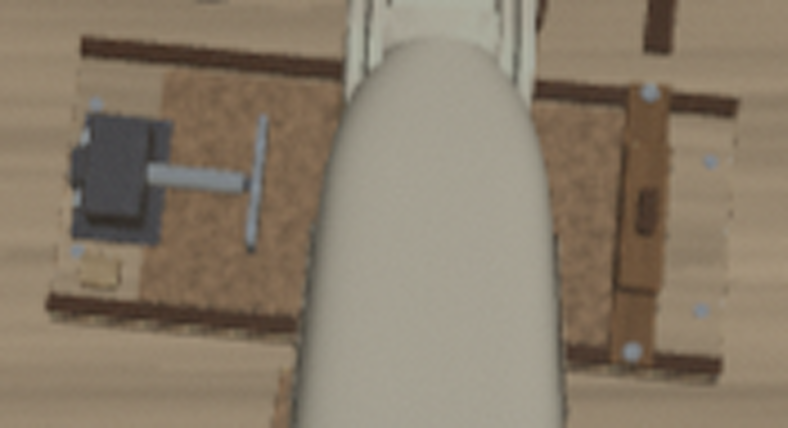

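Call:
move_arm:
  series:
    - [[0.05,0.5,0,0,0,0,0.5],[0.05,0.5,0,0,0,0,0.5],[0.05,0.5,0,0,0,0,0.5],[0.05,0.5,0,0,0,0,0.5],[0.05,0.5,0,0,0,0,0.5]]

```text
clock: 5.65
eef_pos: [0.5596, -0.0117, 0.0368]
tool_rot: [0.741, 0.671, 0.001, -0.0]
ft_force: [0.1, -0.8, -0.4]
grip_width: 0.0426
```

Call:
move_arm:
  series:
    - [[0.02,0.2,0,0,0,0,0.5],[0.02,0.2,0,0,0,0,0.5],[0.02,0.2,0,0,0,0,0.5],[0.02,0.2,0,0,0,0,0.5],[0,0,0,0,0,0,0.5]]

```text
clock: 6.15
eef_pos: [0.5604, -0.0021, 0.0367]
tool_rot: [0.741, 0.671, 0.001, -0.0]
ft_force: [-1.1, 0.1, -1.2]
grip_width: 0.0428
```

```bash
python3 -c "
from g import *
js();snap('side','s3');snap('top','t3')
a=cv2.imread('pics/s3.png')[165:275,265:415]; cv2.imwrite('pics/s3c.png',cv2.resize(a,None,fx=5,fy=5,interpolation=cv2.INTER_CUBIC))
a=cv2.imread('pics/t3.png')[160:255,245:420]; cv2.imwrite('pics/t3c.png',cv2.resize(a,None,fx=4.5,fy=4.5,interpolation=cv2.INTER_CUBIC))
js()"
```

```text
t 6.15 jx 22.3 jy 5.4 z 36.7 mm tooly ang -5.7 (want -5.7) Fx -0.01 Fy 1.06 Fz -1.20 w 0.043 [ 0.5604 -0.0021  0.0367] [ 7.411e-01  6.714e-01  1.200e-03 -1.000e-04]
t 6.25 jx 22.0 jy 5.4 z 36.7 mm tooly ang -5.7 (want -5.7) Fx 0.48 Fy 0.80 Fz 0.62 w 0.043 [ 0.5604 -0.0024  0.0367] [ 7.412e-01  6.713e-01  1.200e-03 -1.000e-04]
```

View pics/t3c.png

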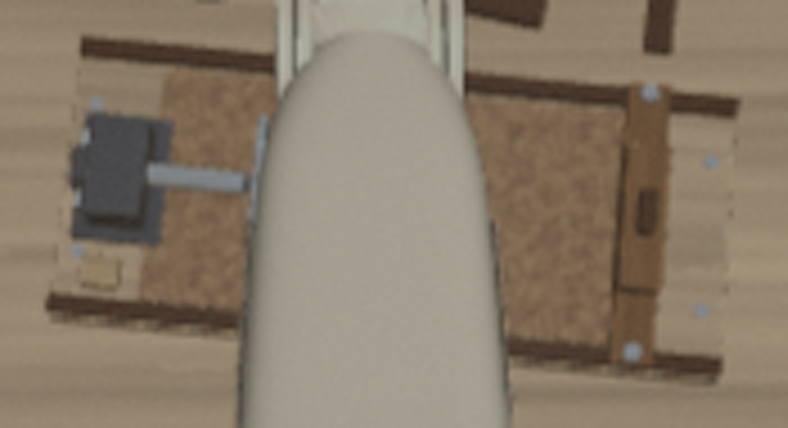

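View pics/s3c.png

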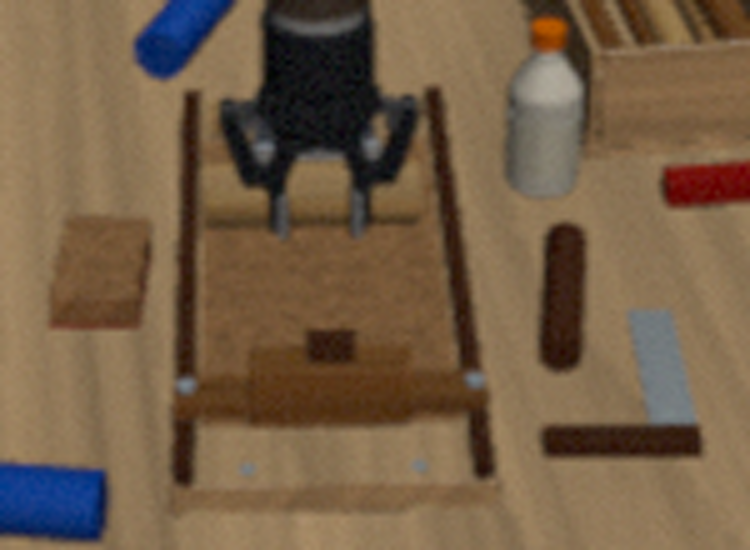

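Call:
move_arm:
  series:
    - [[0.02,0.15,0,0,0,0,0.5],[0.01,0.15,0,0,0,0,0.5],[0.01,0.1,0,0,0,0,0.5],[0.01,0.1,0,0,0,0,0.5],[0,0,0,0,0,0,0.5]]

```text
clock: 6.75
eef_pos: [0.5609, 0.0026, 0.0367]
tool_rot: [0.741, 0.671, 0.001, -0.0]
ft_force: [0.4, -0.3, -1.2]
grip_width: 0.0426
```

```bash
cat >> g.py <<'E'
def favg(n=6,cam='side'):
    F=[];J=[]
    for _ in range(n):
        p,d=bot.camera(cam); o=bot.get_obs(); f=np.array(o['ft_force']); F.append([f[:2]@X,f[:2]@Y,f[2]]); J.append((np.array(o['eef_pos'][:2])-C)@X*1e3)
    F=np.array(F); print('jx %.2f'%np.mean(J),'F mean',F.mean(0).round(2),'sd',F.std(0).round(2),'t',o['clock'])
    return p,d
E
python3 -c "
from g import *
js();favg()"
```

```text
t 6.75 jx 27.0 jy 5.4 z 36.7 mm tooly ang -5.7 (want -5.7) Fx -0.24 Fy -0.43 Fz -1.25 w 0.043 [0.5609 0.0026 0.0367] [ 7.415e-01  6.710e-01  1.100e-03 -1.000e-04]
jx 26.87 F mean [0.   0.02 0.37] sd [0.56 0.62 0.48] t 7.05
```

Nothing has touched yet. I'll move in 1 mm increments.

Call:
move_arm:
  series:
    - [[0.01,0.1,0,0,0,0,0.5],[0,0,0,0,0,0,0.5],[0.01,0.1,0,0,0,0,0.5],[0,0,0,0,0,0,0.5],[0,0,0,0,0,0,0.5]]

```text
clock: 7.55
eef_pos: [0.5612, 0.0045, 0.0367]
tool_rot: [0.742, 0.671, 0.001, 0.0]
ft_force: [-0.1, -0.2, -0.1]
grip_width: 0.0426
```

```bash
python3 -c "
from g import *
js();p,d=favg();cv2.imwrite('pics/s4.png',cv2.resize(p[165:275,265:415,::-1],None,fx=5,fy=5,interpolation=cv2.INTER_CUBIC))"
```

```text
t 7.55 jx 28.9 jy 5.3 z 36.7 mm tooly ang -5.7 (want -5.7) Fx -0.22 Fy 0.05 Fz -0.11 w 0.043 [0.5612 0.0045 0.0367] [0.7416 0.6709 0.0011 0.    ]
jx 28.87 F mean [-0.32 -0.19  0.45] sd [0.29 0.48 0.33] t 7.85
```

View pics/s4.png

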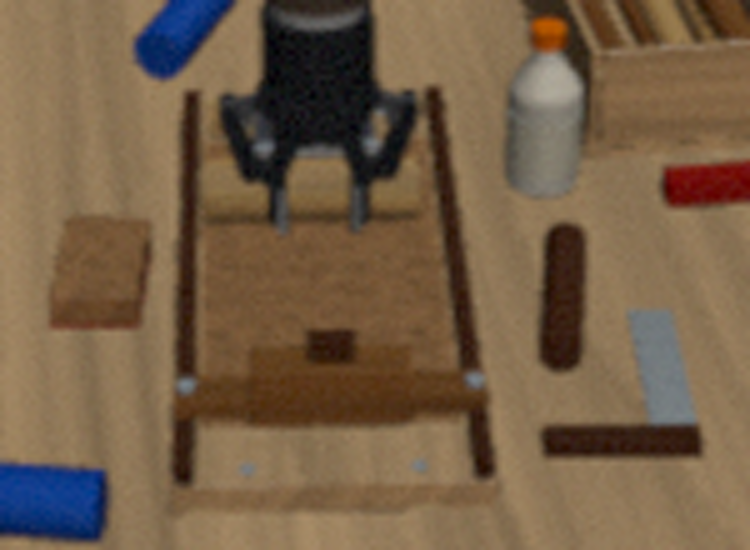

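Call:
move_arm:
  series:
    - [[0.01,0.05,0,0,0,0,0.5],[0,0.05,0,0,0,0,0.5],[0.01,0.05,0,0,0,0,0.5],[0,0,0,0,0,0,0.5],[0,0,0,0,0,0,0.5]]

```text
clock: 8.35
eef_pos: [0.5614, 0.0061, 0.0367]
tool_rot: [0.742, 0.671, 0.001, -0.0]
ft_force: [-0.3, 0.3, -0.2]
grip_width: 0.0427
```

```bash
python3 -c "
from g import *
js();favg()"
```

```text
t 8.35 jx 30.5 jy 5.3 z 36.7 mm tooly ang -5.7 (want -5.7) Fx 0.32 Fy 0.34 Fz -0.15 w 0.043 [0.5614 0.0061 0.0367] [ 0.7416  0.6708  0.0011 -0.    ]
jx 30.46 F mean [-0.2   0.32  0.26] sd [0.34 0.39 0.44] t 8.65
```

Call:
move_arm:
  series:
    - [[0,0.05,0,0,0,0,0.5],[0.01,0.05,0,0,0,0,0.5],[0,0,0,0,0,0,0.5],[0,0,0,0,0,0,0.5],[0,0,0,0,0,0,0.5]]

```text
clock: 9.15
eef_pos: [0.5615, 0.0071, 0.0367]
tool_rot: [0.742, 0.671, 0.001, -0.0]
ft_force: [-0.7, -0.0, -0.4]
grip_width: 0.0427
```

```bash
python3 -c "
from g import *
js();favg()"
```

```text
t 9.15 jx 31.5 jy 5.3 z 36.7 mm tooly ang -5.7 (want -5.7) Fx -0.10 Fy 0.66 Fz -0.36 w 0.043 [0.5615 0.0071 0.0367] [ 0.7417  0.6708  0.0011 -0.    ]
jx 31.50 F mean [-0.03 -0.1  -0.31] sd [0.6  0.5  0.35] t 9.45
```

Call:
move_arm:
  series:
    - [[0,0.05,0,0,0,0,0.5],[0.01,0.05,0,0,0,0,0.5],[0,0,0,0,0,0,0.5],[0,0,0,0,0,0,0.5],[0,0,0,0,0,0,0.5]]

```text
clock: 9.95
eef_pos: [0.5616, 0.0081, 0.0368]
tool_rot: [0.742, 0.671, 0.001, 0.0]
ft_force: [0.5, 0.9, -0.2]
grip_width: 0.0429
```

```bash
python3 -c "
from g import *
js();favg()"
```

```text
t 9.95 jx 32.6 jy 5.3 z 36.8 mm tooly ang -5.7 (want -5.7) Fx 0.93 Fy -0.45 Fz -0.17 w 0.043 [0.5616 0.0081 0.0368] [0.7417 0.6708 0.0011 0.    ]
jx 32.56 F mean [-0.24 -0.2  -0.04] sd [0.3  0.71 0.4 ] t 10.25
```

Call:
move_arm:
  series:
    - [[0,0.05,0,0,0,0,0.5],[0.01,0.05,0,0,0,0,0.5],[0,0,0,0,0,0,0.5],[0,0,0,0,0,0,0.5],[0,0,0,0,0,0,0.5]]

```text
clock: 10.75
eef_pos: [0.5617, 0.0092, 0.0368]
tool_rot: [0.742, 0.671, 0.001, 0.0]
ft_force: [1.1, -0.3, -0.5]
grip_width: 0.0426
```

```bash
python3 -c "
from g import *
js();p,d=favg();cv2.imwrite('pics/s5.png',cv2.resize(p[165:275,265:415,::-1],None,fx=5,fy=5,interpolation=cv2.INTER_CUBIC))"
```

```text
t 10.75 jx 33.6 jy 5.3 z 36.8 mm tooly ang -5.8 (want -5.7) Fx -0.14 Fy -1.13 Fz -0.55 w 0.043 [0.5617 0.0092 0.0368] [7.417e-01 6.707e-01 1.100e-03 1.000e-04]
jx 33.62 F mean [0.01 0.05 0.06] sd [0.37 0.62 0.69] t 11.05
```

View pics/s5.png

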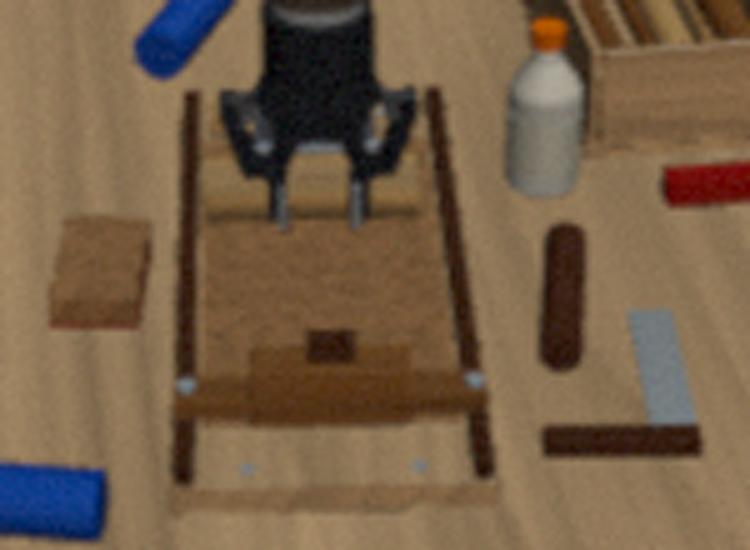

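Call:
move_arm:
  series:
    - [[0,0.05,0,0,0,0,0.5],[0.01,0.05,0,0,0,0,0.5],[0,0,0,0,0,0,0.5],[0,0,0,0,0,0,0.5],[0,0,0,0,0,0,0.5]]

```text
clock: 11.55
eef_pos: [0.5618, 0.0102, 0.0368]
tool_rot: [0.742, 0.671, 0.001, 0.0]
ft_force: [-0.1, 0.2, 0.5]
grip_width: 0.0424
```

```bash
python3 -c "
from g import *
favg()"
```

```text
jx 34.70 F mean [-0.01  0.04 -0.12] sd [0.33 0.47 0.2 ] t 11.85
```

Call:
move_arm:
  series:
    - [[0,0.05,0,0,0,0,0.5],[0.01,0.05,0,0,0,0,0.5],[0,0,0,0,0,0,0.5],[0,0,0,0,0,0,0.5],[0,0,0,0,0,0,0.5]]

```text
clock: 12.35
eef_pos: [0.5618, 0.0108, 0.0369]
tool_rot: [0.742, 0.671, 0.001, 0.0]
ft_force: [0.4, -0.8, 0.3]
grip_width: 0.0427
```

```bash
python3 -c "
from g import *
favg()"
```

```text
jx 35.29 F mean [-0.47 -0.3   0.38] sd [0.5  0.58 0.33] t 12.65
```

Call:
move_arm:
  series:
    - [[0,0.05,0,0,0,0,0.5],[0.01,0.05,0,0,0,0,0.5],[0,0,0,0,0,0,0.5],[0,0,0,0,0,0,0.5],[0,0,0,0,0,0,0.5]]

```text
clock: 13.15
eef_pos: [0.5618, 0.0112, 0.0369]
tool_rot: [0.742, 0.67, 0.0, 0.001]
ft_force: [0.4, -0.7, 1.0]
grip_width: 0.0427
```

```bash
python3 -c "
from g import *
favg(8)"
```

```text
jx 35.65 F mean [-1.05 -0.11  0.64] sd [0.46 0.55 0.45] t 13.55
```

Contact shows at jx ≈ 35.1, with the force rising to about 1 N. I'll press slightly more.

Call:
move_arm:
  series:
    - [[0,0.05,0,0,0,0,0.5],[0.01,0.05,0,0,0,0,0.5],[0,0.04,0,0,0,0,0.5],[0,0.04,0,0,0,0,0.5],[0,0.04,0,0,0,0,0.5]]

```text
clock: 14.05
eef_pos: [0.5619, 0.0119, 0.037]
tool_rot: [0.742, 0.67, -0.001, 0.002]
ft_force: [-0.3, -3.3, 1.2]
grip_width: 0.0426
```

```bash
python3 -c "
from g import *
favg(8)"
```

```text
jx 36.47 F mean [-3.5   0.14  0.64] sd [0.67 0.42 0.5 ] t 14.45
```

The press reached about 3 N. Now I'll back off slowly so the plate follows without flinging the rung.

Call:
move_arm:
  series:
    - [[0,-0.04,0,0,0,0,0.5],[0,-0.04,0,0,0,0,0.5],[-0.01,-0.04,0,0,0,0,0.5],[0,-0.04,0,0,0,0,0.5],[0,-0.04,0,0,0,0,0.5]]

```text
clock: 14.95
eef_pos: [0.5619, 0.0119, 0.0368]
tool_rot: [0.742, 0.67, 0.001, 0.0]
ft_force: [0.7, -1.6, -0.9]
grip_width: 0.0429
```

```bash
python3 -c "
from g import *
favg(4)"
```

```text
jx 36.25 F mean [-0.86 -0.18 -0.06] sd [0.54 0.25 0.37] t 15.15
```

Call:
move_arm:
  series:
    - [[0,-0.04,0,0,0,0,0.5],[0,-0.04,0,0,0,0,0.5],[-0.01,-0.04,0,0,0,0,0.5],[0,-0.04,0,0,0,0,0.5],[0,-0.04,0,0,0,0,0.5]]

```text
clock: 15.65
eef_pos: [0.5617, 0.0105, 0.0368]
tool_rot: [0.742, 0.671, 0.001, -0.0]
ft_force: [-0.0, 0.2, 0.1]
grip_width: 0.0429
```

```bash
python3 -c "
from g import *
favg(4)"
```

```text
jx 34.87 F mean [-0.    0.14  0.15] sd [0.31 0.37 0.58] t 15.85
```

Call:
move_arm:
  series:
    - [[-0.01,-0.1,0,0,0,0,0.5],[-0.02,-0.2,0,0,0,0,0.5],[-0.05,-0.5,0,0,0,0,0.5],[-0.15,-1.5,0,0,0,0,0.5],[-0.2,-2,1,0,0,0,0.5]]

```text
clock: 16.35
eef_pos: [0.5562, -0.0329, 0.0457]
tool_rot: [0.74, 0.672, 0.0, -0.001]
ft_force: [0.6, -1.2, 0.0]
grip_width: 0.0426
```

Call:
move_arm:
  series:
    - [[-0.2,-2,3,0,0,0,0.5],[-0.4,-4,4,0,0,0,0.5],[-0.4,-4.5,0,0,0,0,0.5],[-0.4,-4.5,0,0,0,0,0.5],[-0.4,-4.5,0,0,0,0,0.5]]

```text
clock: 16.85
eef_pos: [0.537, -0.2324, 0.1158]
tool_rot: [0.739, 0.674, -0.0, 0.001]
ft_force: [2.1, 0.0, 0.6]
grip_width: 0.0429
```

Call:
move_arm:
  series:
    - [[-0.4,-4.5,0,0,0,0,0.5],[0,0,0,0,0,0,0.5],[0,0,0,0,0,0,0.5],[0,0,0,0,0,0,0.5],[0,0,0,0,0,0,0.5]]

```text
clock: 17.35
eef_pos: [0.5284, -0.2892, 0.1159]
tool_rot: [0.743, 0.669, -0.001, 0.002]
ft_force: [-0.7, -0.1, -0.7]
grip_width: 0.0427
```

```bash
cat >> g.py <<'E'
def scene(tag):
    p,d=snap('top',tag)
    cv2.imwrite(f'pics/{tag}c.png',cv2.resize(p[160:255,245:420,::-1],None,fx=4.5,fy=4.5,interpolation=cv2.INTER_CUBIC))
    vv,uu=np.mgrid[160:255,245:420]
    q=P('top',uu.ravel().astype(float),vv.ravel().astype(float),d[160:255,245:420].ravel())
    jx=(q[:,:2]-C)@X; jy=(q[:,:2]-C)@Y
    m=(q[:,2]>.045)&(q[:,2]<.085)&(abs(jy)<.06)
    h,e=np.histogram(jx[m],bins=np.arange(-.2,.12,.004)); print([(round(a*1000),int(b)) for a,b in zip(e,h) if b])
    m=(q[:,2]>.06)&(q[:,2]<.085)&(abs(jy)<.09)
    s=m&(jx>0.0)&(jx<.082); 
    if s.sum(): print('rung jx',(jx[s].max()+jx[s].min())/2, 'slope',np.degrees(np.polyfit(jy[s],jx[s],1)[0]))
E
python3 -c "
from g import *
js();scene('t6')"
```

```text
t 17.35 jx -266.6 jy 8.8 z 115.9 mm tooly ang -6.0 (want -5.7) Fx -0.22 Fy 0.70 Fz -0.70 w 0.043 [ 0.5284 -0.2892  0.1159] [ 0.7429  0.6694 -0.0012  0.0019]
[(-184, 26), (-180, 51), (-176, 38), (-172, 37), (-168, 39), (-164, 48), (-160, 47), (-156, 73), (-152, 6), (44, 19), (48, 56), (52, 51), (56, 52), (60, 50), (64, 53), (68, 50), (72, 50), (76, 52), (80, 49), (84, 46), (88, 49), (92, 42), (96, 12), (100, 5), (104, 5), (108, 8), (112, 7)]
rung jx 0.06500034672126714 slope 0.051387000030508535
```

View pics/t6c.png

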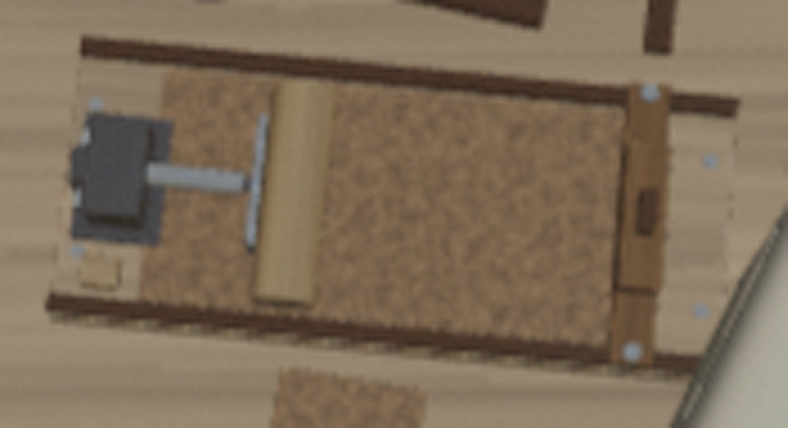

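The top crop shows the rung (295,190) lying straight against the plate (255,180). Its estimated centre is jx 65 mm with no visible slope. The jaw (640,190) has not moved. I'll descend behind the jaw and take one more stillness picture on the way.

Call:
move_arm:
  series:
    - [[0.5,0,-3,0.2,0,0.3,0.5],[0.4,0,-3,0,0,0,0.5],[0,0,-1.8,0,0,0,0.5],[0,0,0,0,0,0,0.5],[0,0,0,0,0,0,0.5]]

```text
clock: 17.9
eef_pos: [0.5406, -0.2832, 0.038]
tool_rot: [0.737, 0.675, 0.001, 0.002]
ft_force: [0.4, 0.3, 0.4]
grip_width: 0.0426
```

```bash
python3 -c "
from g import *
js();scene('t7')
a=cv2.imread('pics/t6.png').astype(float);b=cv2.imread('pics/t7.png').astype(float)
g=lambda i,x0,x1:cv2.cvtColor(i[172:230,x0:x1].astype(np.float32),cv2.COLOR_BGR2GRAY)
print('rung',cv2.phaseCorrelate(g(a,285,330),g(b,285,330)),np.abs(a-b)[172:230,285:330].mean(), np.abs(a-b)[172:230,330:375].mean())"
```

```text
t 17.9 jx -259.4 jy -2.7 z 38.0 mm tooly ang -5.0 (want -5.7) Fx 0.34 Fy -0.35 Fz 0.42 w 0.043 [ 0.5406 -0.2832  0.038 ] [0.7375 0.6754 0.0008 0.0022]
[(-184, 21), (-180, 53), (-176, 40), (-172, 39), (-168, 38), (-164, 54), (-160, 48), (-156, 65), (-152, 11), (44, 22), (48, 51), (52, 52), (56, 53), (60, 52), (64, 49), (68, 50), (72, 51), (76, 50), (80, 50), (84, 45), (88, 50), (92, 40), (96, 15), (100, 4), (104, 5), (108, 9), (112, 6)]
rung jx 0.06492637020883495 slope 0.12949687066444637
rung ((0.48340027421995657, 0.037922420008975166), 0.9621993926719383) 1.3209450830140486 1.4080459770114941
```

Between the two pictures the rung shows no change beyond noise, so it lies still. Now I'll approach the jaw's back face.

Call:
move_arm:
  series:
    - [[0.25,2.5,0,0.2,0.1,-0.7,0.5],[0.15,1.8,0,0,0,0,0.5],[0.1,1,0,0,0,0,0.5],[0.05,0.5,0,0,0,0,0.5],[0.05,0.5,0,0,0,0,0.5]]

```text
clock: 18.45
eef_pos: [0.55, -0.2189, 0.0436]
tool_rot: [0.741, 0.671, 0.003, 0.005]
ft_force: [0.6, 0.1, -0.3]
grip_width: 0.0431
```

```bash
python3 -c "
from g import *
js();p,d=favg(3);cv2.imwrite('pics/s8.png',cv2.resize(p[165:275,265:415,::-1],None,fx=5,fy=5,interpolation=cv2.INTER_CUBIC))"
```

```text
t 18.45 jx -194.5 jy -5.8 z 43.6 mm tooly ang -5.7 (want -5.7) Fx 0.19 Fy -0.58 Fz -0.27 w 0.043 [ 0.55   -0.2189  0.0436] [0.7414 0.6711 0.0028 0.0049]
jx -194.27 F mean [-0.36 -0.32  0.16] sd [0.37 0.62 0.56] t 18.6
```

View pics/s8.png

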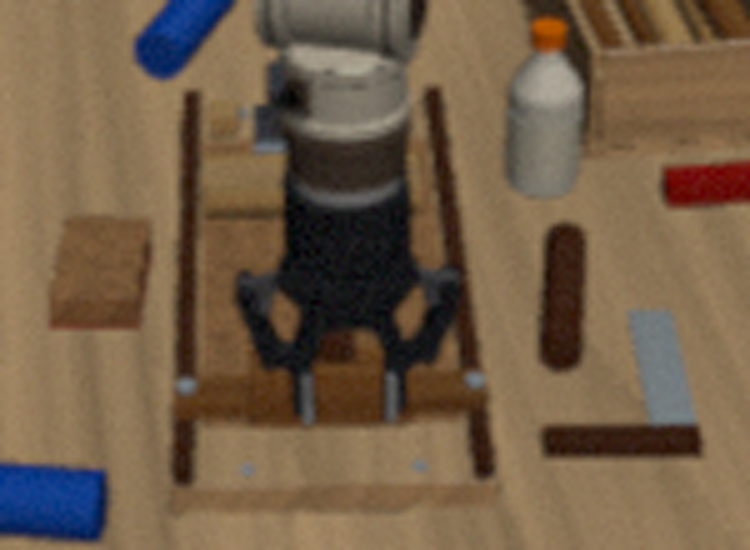

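Call:
move_arm:
  series:
    - [[-0.3,-0.2,-0.2,0.2,0.6,0,0.5],[-0.3,0,-0.2,0,0,0,0.5],[0,0,0,0,0,0,0.5],[0.03,0.3,0,0,0,0,0.5],[0.05,0.5,0,0,0,0,0.5]]

```text
clock: 19.1
eef_pos: [0.5431, -0.2164, 0.0382]
tool_rot: [0.743, 0.669, -0.002, -0.0]
ft_force: [-2.2, -8.8, -0.5]
grip_width: 0.0429
```

Call:
move_arm:
  series:
    - [[0.06,0.6,0,0,0,0,0.5],[0.1,1,0,0,0,0,0.5],[0.1,1,0,0,0,0,0.5],[0.1,1,0,0,0,0,0.5],[0.1,1,0,0,0,0,0.5]]

```text
clock: 19.6
eef_pos: [0.5464, -0.1832, 0.0386]
tool_rot: [0.746, 0.666, -0.013, 0.01]
ft_force: [-1.2, -9.0, -1.8]
grip_width: 0.0428
```

```bash
python3 -c "
from g import *
js();p,d=favg(3);cv2.imwrite('pics/s9.png',cv2.resize(p[165:275,265:415,::-1],None,fx=5,fy=5,interpolation=cv2.INTER_CUBIC))"
```

```text
t 19.6 jx -159.3 jy 1.4 z 38.6 mm tooly ang -6.4 (want -5.7) Fx -9.06 Fy 0.26 Fz -1.82 w 0.043 [ 0.5464 -0.1832  0.0386] [ 0.7456  0.6662 -0.0128  0.0099]
jx -157.79 F mean [-5.23 -0.11 -1.49] sd [0.67 0.23 0.38] t 19.75
```

View pics/s9.png

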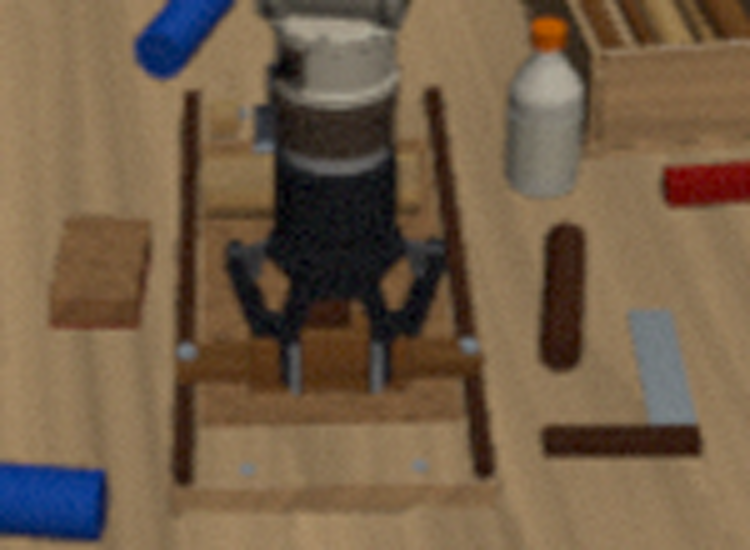

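The side crop shows the jaw (330,350) sliding square, with both fingers on its back. I'll continue, trimming the slight tilt as I go.

Call:
move_arm:
  series:
    - [[0.13,1.3,0,0.7,0,0.2,0.5],[0.13,1.3,0,0.7,0,0.2,0.5],[0.13,1.3,0,0.7,0,0.1,0.5],[0.13,1.3,0,0.7,0,0.1,0.5],[0.13,1.3,0,0.7,0,0.1,0.5]]

```text
clock: 20.25
eef_pos: [0.5519, -0.1284, 0.038]
tool_rot: [0.744, 0.668, -0.001, -0.005]
ft_force: [-1.3, -8.2, -1.9]
grip_width: 0.0428
```

```bash
python3 -c "
from g import *
js()"
```

```text
t 20.25 jx -104.2 jy 1.3 z 38.0 mm tooly ang -6.1 (want -5.7) Fx -8.26 Fy 0.46 Fz -1.92 w 0.043 [ 0.5519 -0.1284  0.038 ] [ 0.7438  0.6684 -0.0012 -0.0048]
```

Call:
move_arm:
  series:
    - [[0.12,1.3,0,0.2,-0.2,0.1,0.5],[0.12,1.3,0,0.3,-0.1,0.1,0.5],[0.12,1.3,0,0.3,-0.1,0.1,0.5],[0.12,1.3,0,0.3,0,0.1,0.5],[0.12,1.3,0,0.3,0,0.1,0.5]]

```text
clock: 20.75
eef_pos: [0.5576, -0.0749, 0.0382]
tool_rot: [0.743, 0.669, -0.0, -0.001]
ft_force: [0.1, -8.5, -1.5]
grip_width: 0.0427
```

```bash
python3 -c "
from g import *
js()"
```

```text
t 20.75 jx -50.4 jy 1.0 z 38.2 mm tooly ang -6.1 (want -5.7) Fx -8.47 Fy -0.95 Fz -1.51 w 0.043 [ 0.5576 -0.0749  0.0382] [ 7.434e-01  6.688e-01 -4.000e-04 -1.000e-03]
```

Call:
move_arm:
  series:
    - [[0.12,1.2,0,0.3,0,0.1,0.5],[0.12,1.2,0,0.3,0,0.1,0.5],[0.1,1,0,0.3,0,0.1,0.5],[0.05,0.5,0,0.3,0,0.1,0.5],[0.04,0.4,0,0.3,0,0,0.5]]

```text
clock: 21.25
eef_pos: [0.5609, -0.0417, 0.0381]
tool_rot: [0.743, 0.67, -0.002, -0.001]
ft_force: [-0.6, -8.4, 0.1]
grip_width: 0.0428
```

```bash
python3 -c "
from g import *
js();p,d=favg(3);cv2.imwrite('pics/s10.png',cv2.resize(p[165:275,265:415,::-1],None,fx=5,fy=5,interpolation=cv2.INTER_CUBIC));js()"
```

```text
t 21.25 jx -17.1 jy 1.0 z 38.1 mm tooly ang -5.9 (want -5.7) Fx -8.41 Fy -0.27 Fz 0.10 w 0.043 [ 0.5609 -0.0417  0.0381] [ 0.7427  0.6696 -0.0015 -0.0013]
jx -16.76 F mean [-6.79 -0.57 -0.71] sd [0.25 0.31 0.55] t 21.4
t 21.4 jx -16.8 jy 1.0 z 38.1 mm tooly ang -5.9 (want -5.7) Fx -6.54 Fy -0.77 Fz -0.35 w 0.043 [ 0.561  -0.0414  0.0381] [ 0.7427  0.6696 -0.0011 -0.0016]
```

View pics/s10.png

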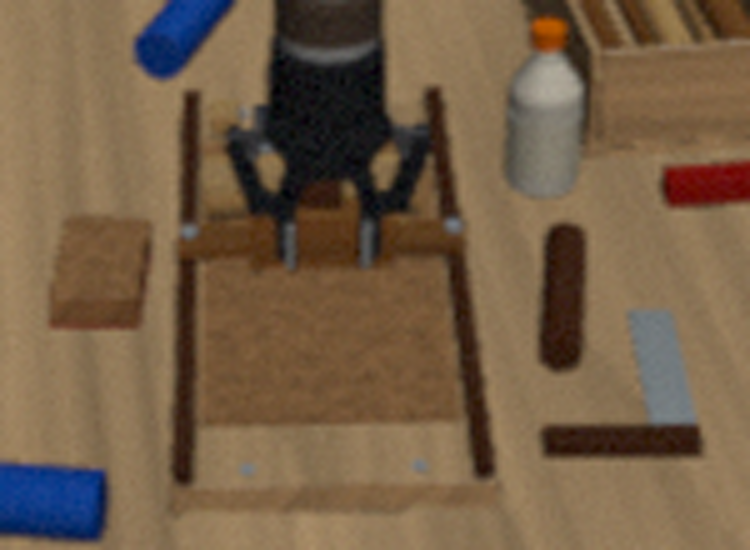

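Call:
move_arm:
  series:
    - [[0.06,0.6,0,0.2,0,0,0.5],[0.06,0.6,0,0.2,0,0,0.5],[0.05,0.5,0,0.2,0,0,0.5],[0.04,0.4,0,0.2,0,0,0.5],[0.04,0.4,0,0.2,0,0,0.5]]

```text
clock: 21.9
eef_pos: [0.5622, -0.0281, 0.0382]
tool_rot: [0.745, 0.667, -0.005, 0.001]
ft_force: [-0.4, -8.6, -0.1]
grip_width: 0.0425
```

```bash
python3 -c "
from g import *
js();p,d=favg(3);js()"
```

```text
t 21.9 jx -3.4 jy 1.1 z 38.2 mm tooly ang -6.3 (want -5.7) Fx -8.62 Fy -0.45 Fz -0.07 w 0.042 [ 0.5622 -0.0281  0.0382] [ 0.7451  0.6669 -0.0049  0.0011]
jx -3.04 F mean [-7.12 -0.96 -0.33] sd [0.2  0.41 0.23] t 22.05
t 22.05 jx -3.0 jy 1.0 z 38.2 mm tooly ang -6.3 (want -5.7) Fx -6.87 Fy -0.87 Fz -0.25 w 0.043 [ 0.5623 -0.0277  0.0382] [ 0.745   0.6671 -0.0046  0.0009]
```

Call:
move_arm:
  series:
    - [[0.04,0.4,0,0.3,0,0.2,0.5],[0.04,0.4,0,0.3,0,0.2,0.5],[0.04,0.4,0,0.3,0,0.2,0.5],[0.04,0.4,0,0.3,0,0,0.5],[0.03,0.3,0,0.3,0,0,0.5]]

```text
clock: 22.55
eef_pos: [0.563, -0.0204, 0.0381]
tool_rot: [0.744, 0.669, -0.005, 0.0]
ft_force: [-0.2, -7.7, -0.3]
grip_width: 0.0425
```

```bash
python3 -c "
from g import *
js();p,d=favg(3);js()"
```

```text
t 22.55 jx 4.3 jy 1.0 z 38.1 mm tooly ang -6.1 (want -5.7) Fx -7.64 Fy -0.57 Fz -0.32 w 0.043 [ 0.563  -0.0204  0.0381] [ 7.437e-01  6.685e-01 -5.200e-03  2.000e-04]
jx 4.41 F mean [-7.32 -0.7  -0.46] sd [0.5  0.13 0.36] t 22.7
t 22.7 jx 4.4 jy 1.0 z 38.1 mm tooly ang -6.1 (want -5.7) Fx -7.24 Fy -0.68 Fz -0.85 w 0.043 [ 0.563  -0.0203  0.0381] [ 7.436e-01  6.686e-01 -5.100e-03  1.000e-04]
```

Call:
move_arm:
  series:
    - [[0.03,0.3,0,0.2,0,0.2,0.5],[0.03,0.3,0,0.2,0,0.2,0.5],[0,0,0,0,0,0,0.5],[0,0,0,0,0,0,0.5],[0,0,0,0,0,0,0.5]]

```text
clock: 23.2
eef_pos: [0.563, -0.0196, 0.0383]
tool_rot: [0.743, 0.67, -0.007, 0.002]
ft_force: [-0.3, -3.3, -1.0]
grip_width: 0.0425
```

```bash
python3 -c "
from g import *
js();p,d=favg(3);cv2.imwrite('pics/s12.png',cv2.resize(p[165:275,265:415,::-1],None,fx=5,fy=5,interpolation=cv2.INTER_CUBIC))"
```

```text
t 23.2 jx 5.1 jy 1.1 z 38.3 mm tooly ang -5.9 (want -5.7) Fx -3.27 Fy -0.05 Fz -0.99 w 0.043 [ 0.563  -0.0196  0.0383] [ 0.7426  0.6697 -0.0069  0.0017]
jx 5.14 F mean [-1.83 -0.99 -0.27] sd [0.54 0.26 0.54] t 23.35
```

View pics/s12.png

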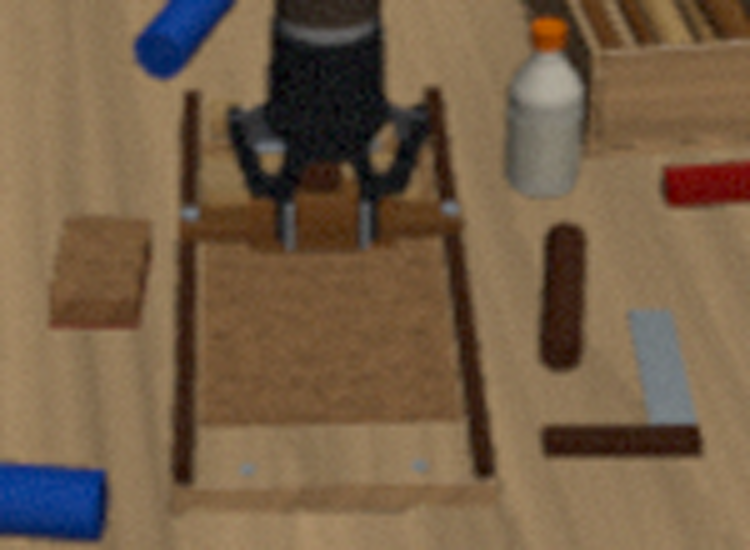

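Call:
move_arm:
  series:
    - [[0,0,0,0.6,0,0.1,0.5],[0.02,0.2,0,0.2,0,0,0.5],[0.03,0.3,0,0.2,0,0.1,0.5],[0.03,0.3,0,0.2,0,0,0.5],[0.03,0.3,0,0.2,0,0,0.5]]

```text
clock: 23.85
eef_pos: [0.5629, -0.019, 0.0383]
tool_rot: [0.743, 0.669, -0.006, -0.001]
ft_force: [-0.6, -10.5, 0.2]
grip_width: 0.0424
```

```bash
python3 -c "
from g import *
js();p,d=favg(3)"
```

```text
t 23.85 jx 5.7 jy 1.3 z 38.3 mm tooly ang -6.1 (want -5.7) Fx -10.54 Fy -0.44 Fz 0.20 w 0.042 [ 0.5629 -0.019   0.0383] [ 7.435e-01  6.687e-01 -6.400e-03 -7.000e-04]
jx 5.77 F mean [-10.39  -0.32   0.82] sd [0.38 0.29 0.44] t 24.0
```

Force has risen from the sliding level of about 8.3 N to 10.4 N, so the plate is in by about 1 mm. I'll go a little further.

Call:
move_arm:
  series:
    - [[0.03,0.35,0,0.2,0,0.1,0.5],[0.03,0.35,0,0.2,0,0,0.5],[0.03,0.35,0,0.2,0,0,0.5],[0.03,0.3,0,0.1,0,0,0.5],[0.03,0.3,0,0,0,0,0.5]]

```text
clock: 24.5
eef_pos: [0.5627, -0.0191, 0.0384]
tool_rot: [0.746, 0.666, -0.014, 0.005]
ft_force: [-0.7, -10.7, 0.9]
grip_width: 0.0426
```

```bash
python3 -c "
from g import *
js();p,d=favg(4)"
```

```text
t 24.5 jx 5.6 jy 1.4 z 38.4 mm tooly ang -6.5 (want -5.7) Fx -10.77 Fy -0.36 Fz 0.92 w 0.043 [ 0.5627 -0.0191  0.0384] [ 0.7459  0.6658 -0.0139  0.0052]
jx 5.64 F mean [-10.65  -0.75   0.81] sd [0.2  0.19 0.41] t 24.7
```

Call:
move_arm:
  series:
    - [[0.03,0.4,0,0.7,0,0.3,0.5],[0.03,0.4,0,0.7,0,0.2,0.5],[0.03,0.4,0,0.6,0,0.1,0.5],[0.03,0.35,0,0.5,0,0,0.5],[0.03,0.35,0,0.4,0,0,0.5]]

```text
clock: 25.2
eef_pos: [0.5628, -0.0182, 0.0381]
tool_rot: [0.745, 0.666, -0.009, -0.002]
ft_force: [-0.6, -11.2, -0.3]
grip_width: 0.0423
```

```bash
python3 -c "
from g import *
js();p,d=favg(4)"
```

```text
t 25.2 jx 6.5 jy 1.5 z 38.1 mm tooly ang -6.4 (want -5.7) Fx -11.19 Fy -0.47 Fz -0.33 w 0.042 [ 0.5628 -0.0182  0.0381] [ 0.7455  0.6665 -0.0092 -0.0022]
jx 6.57 F mean [-10.89  -0.21  -0.08] sd [0.47 0.37 0.16] t 25.4
```

Call:
move_arm:
  series:
    - [[0.03,0.4,0,0.4,0,0.3,0.5],[0.04,0.4,0,0.4,0,0.2,0.5],[0.04,0.4,0,0.4,0,0.1,0.5],[0.04,0.4,0,0.4,0,0,0.5],[0.04,0.4,0,0.4,0,0,0.5]]

```text
clock: 25.9
eef_pos: [0.5627, -0.018, 0.0381]
tool_rot: [0.745, 0.667, -0.012, -0.003]
ft_force: [-0.6, -12.3, 0.2]
grip_width: 0.0426
```

```bash
python3 -c "
from g import *
js();p,d=favg(4)"
```

```text
t 25.9 jx 6.6 jy 1.6 z 38.1 mm tooly ang -6.4 (want -5.7) Fx -12.34 Fy -0.66 Fz 0.17 w 0.043 [ 0.5627 -0.018   0.0381] [ 0.7453  0.6666 -0.0116 -0.0026]
jx 6.64 F mean [-12.52  -0.22   0.13] sd [0.59 0.55 0.3 ] t 26.1
```

The force is now about 12.4 N, which is 8.3 N sliding plus about 4 N on the plate. I'll back off and check by picture.

Call:
move_arm:
  series:
    - [[-0.03,-0.3,0,0,0,0,0.5],[-0.05,-0.5,0,0,0,0,0.5],[-0.1,-1,0,0,0,0,0.5],[-0.2,-2,0,0,0,0,0.5],[-0.3,-3,2,0,0,0,0.5]]

```text
clock: 26.6
eef_pos: [0.5537, -0.0837, 0.0558]
tool_rot: [0.743, 0.669, -0.011, -0.007]
ft_force: [-0.4, -1.0, 0.1]
grip_width: 0.0427
```

Call:
move_arm:
  series:
    - [[-0.3,-3,3,0,0,0,0.5],[-0.4,-4,3,0,0,0,0.5],[-0.4,-4.5,0,0,0,0,0.5],[-0.4,-4.5,0,0,0,0,0.5],[-0.4,-4.5,0,0,0,0,0.5]]

```text
clock: 27.1
eef_pos: [0.5355, -0.2936, 0.1219]
tool_rot: [0.74, 0.672, -0.008, -0.005]
ft_force: [0.8, -0.0, 0.8]
grip_width: 0.043
```

```bash
cat > cmp.py <<'E'
from g import *
import sys
N=8
def avg(c,n=N): return np.mean([bot.camera(c)[0] for _ in range(n)],0)
A=cv2.imread('pics/t6.png')[:,:,::-1].astype(float); A=(A+cv2.imread('pics/t7.png')[:,:,::-1].astype(float))/2
B=avg('top'); tag=sys.argv[1]
np.save(f'pics/{tag}.npy',B)
cv2.imwrite(f'pics/{tag}c.png',cv2.resize(B[160:255,245:420,::-1].astype(np.uint8),None,fx=4.5,fy=4.5,interpolation=cv2.INTER_CUBIC))
js()
from scipy.ndimage import shift as sh
def reg(y0,y1,x0,x1):
    a=cv2.GaussianBlur(A,(0,0),.8);b=cv2.GaussianBlur(B,(0,0),.8)
    s=np.arange(-2,2.01,.05); e=[np.mean((sh(a,(0,k,0),order=3)[y0:y1,x0:x1]-b[y0:y1,x0:x1])**2) for k in s]
    i=int(np.argmin(e)); return s[i],e[i]
print('plate+rung shift px',reg(185,216,296,312)); print('rung left edge+plate',reg(185,228,298,308)); print('static block',reg(186,216,255,285)); print('static rail', reg(165,250,255,300))
E
python3 cmp.py t8
```

```text
t 27.5 jx -267.0 jy 1.7 z 120.7 mm tooly ang -5.4 (want -5.7) Fx -0.68 Fy -0.25 Fz -0.09 w 0.043 [ 0.5354 -0.2903  0.1207] [ 0.7398  0.6728 -0.0086 -0.0065]
plate+rung shift px (np.float64(-0.5999999999999988), np.float64(10.435818053965907))
rung left edge+plate (np.float64(-0.5999999999999988), np.float64(11.727150529431626))
static block (np.float64(1.7763568394002505e-15), np.float64(0.33695897778098893))
static rail (np.float64(-0.04999999999999827), np.float64(0.7908729265118795))
```

View pics/t8c.png

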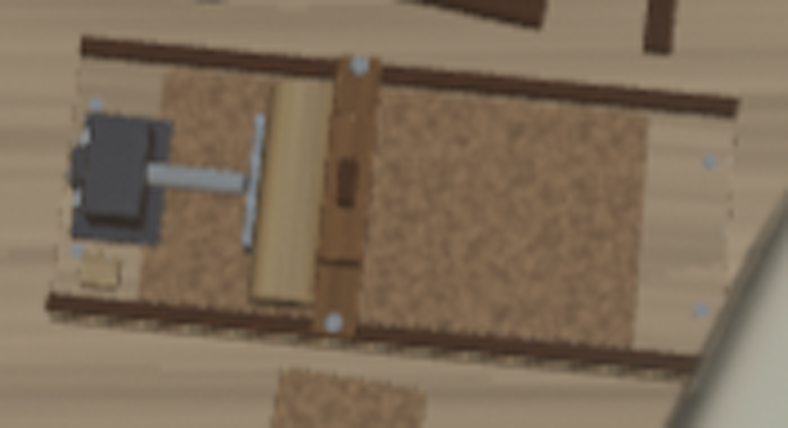

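```bash
python3 - <<'E'
from g import *
A=[cv2.imread(f'pics/{t}.png')[:,:,::-1].astype(float) for t in('t6','t7')]; A=np.mean(A,0); B=np.load('pics/t8.npy')
A,B=[cv2.GaussianBlur(i,(0,0),1.0) for i in(A,B)]
from scipy.ndimage import shift as sh
for nm,(y0,y1,x0,x1) in dict(plate=(188,213,298,306),rungedge=(180,226,303,310),both=(180,226,297,310),rungends=(176,186,304,318)).items():
  out=[]
  for thr in (3,6,10):
    s=0.
    for _ in range(10):
        M=sh(A,(0,s,0),order=3); g=np.gradient(M,axis=1)[y0:y1,x0:x1]; d=(B-M)[y0:y1,x0:x1]; w=abs(g)>thr
        if w.sum()<20: break
        s-= (g*d)[w].sum()/(g*g)[w].sum()
    out.append((thr,round(s,3),int(w.sum())))
  print(nm,out,'mm/px 2.95')
E
```

```text
plate [(3, np.float64(-0.593), 446), (6, np.float64(-0.592), 301), (10, np.float64(-0.575), 91)] mm/px 2.95
rungedge [(3, np.float64(-0.554), 474), (6, np.float64(-0.555), 269), (10, np.float64(-0.554), 60)] mm/px 2.95
both [(3, np.float64(-0.567), 888), (6, np.float64(-0.569), 514), (10, np.float64(-0.563), 135)] mm/px 2.95
rungends [(3, np.float64(-0.623), 150), (6, np.float64(-0.574), 44), (10, 0.0, 4)] mm/px 2.95
```

The plate has moved in about 1.75 mm in the picture, against 1.9 mm from arm position and 2 mm from force, so they agree. Last checks are stillness and the bystanders.

Call:
move_arm:
  series:
    - [[0,-2,2,0,0,0,0.5],[0,-2,2,0,0,0,0.5],[0,0,0,0,0,0,0.5],[0,0,0,0,0,0,0.5],[0,0,0,0,0,0,0.5]]

```text
clock: 28.0
eef_pos: [0.5364, -0.3223, 0.1597]
tool_rot: [0.736, 0.677, -0.009, -0.009]
ft_force: [-0.4, 0.0, -0.2]
grip_width: 0.0427
```

```bash
python3 - <<'E'
from g import *
p=np.mean([bot.camera('top')[0] for _ in range(4)],0); B=np.load('pics/t8.npy'); A=cv2.imread('pics/top0.png')[:,:,::-1].astype(float)
D=np.abs(p-B).mean(2); print('jig diff vs t8',D[165:245,255:385].max().round(1),D[165:245,255:385].mean().round(2))
D=cv2.GaussianBlur(np.abs(p-A).mean(2),(0,0),1)
cv2.imwrite('pics/diff.png',np.clip(D*4,0,255).astype(np.uint8))
snap('side','s20'); js()
E
```

```text
jig diff vs t8 3.7 0.58
t 28.25 jx -299.4 jy -2.2 z 159.6 mm tooly ang -4.8 (want -5.7) Fx 0.12 Fy -0.12 Fz -0.46 w 0.043 [ 0.536  -0.323   0.1596] [ 0.7359  0.6769 -0.0089 -0.0096]
```

View pics/diff.png

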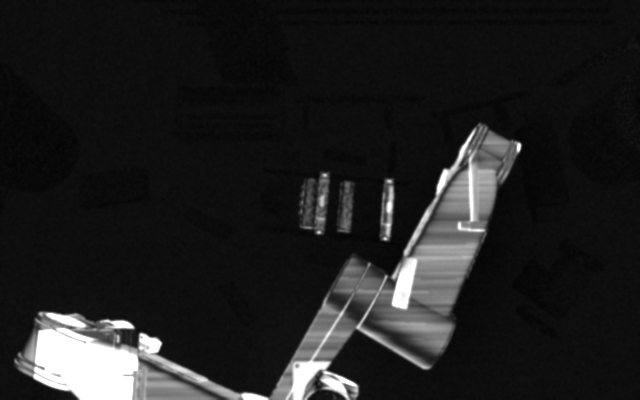

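View pics/s20.png

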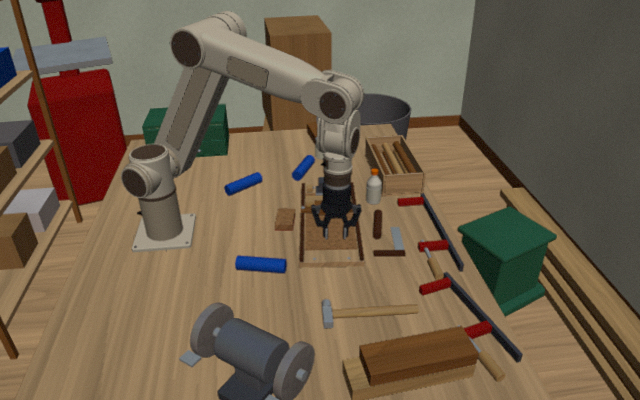

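The difference picture shows change only at the rung, plate and jaw (300–390,205) and at the arm. The hammer (362,312) and the blue cylinders, partly hidden from above, are in their places in the side view. The clamp has stayed still, and the arm is clear of everything.

```bash
python3 -c "
from workcell import bot
print(bot.job_done())"
```

```text
the job is handed in; nothing more can be done
None
```

The rung is clamped between the jaw and the spring plate, with the plate pressed in by just under 2 mm, and the job was handed in at about 28 s.

- **Rolling the rung:** I pushed it along the cork with two spread fingertips until it touched the plate. The light press averaged about 3.5 N, so a little firmer than I meant. I eased back slowly and took the hand away. Two top pictures showed it lying still and straight against the plate.
- **Clamping:** I pushed the jaw from its back face until the force rose from about 8.3 N sliding to about 12.4 N, which puts about 4 N on the plate. Then I backed off.
- **How far the plate is in:** the three estimates differ slightly. Force gives about 2.0 mm, arm position about 1.9 mm, and the before-and-after pictures about 1.75 mm (3.5 N). I left it there rather than risk driving it in too hard.
- **Last checks:** the clamp did not change beyond noise over roughly the last second, and the arm touches nothing. The bystanders I could see from above had not moved. The hammer, partly hidden there by the arm, looked in place from the side by eye.

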